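Open a tight sweet jar in the bench holder

ROBOT

A 6-joint arm with a two-finger parallel gripper is mounted at the origin on the work surface. World frame = base frame: x ahead of the robot, y to its left, z up, the work surface at z = 0. Lengths are in mm, angles in rad, forces in N, time in s.
With the tool pointing down it reaches from about 325 to 900 mm from the base axis. Payload 6.1 kg.
Tool frame: the origin (TCP) lies on the centre line of the jaws, within the pads' length; the fingertips stand 19 mm ahead of it and the grasp point (between the pads) is the TCP; z points along the fingers, y is the direction in which the jaws open and shut (so a half turn about z gives the same grasp; the last joint's range is limited). The gripper opens to 87 mm and grips with 3 to 60 N. Pads are 19 mm wide; open, the fingers measure 117 mm over their backs; the gripper's body (75 mm by 190 mm) begins 51 mm behind the grasp point.
Start: joints at [1.162, 0.22, 1.526, -0, 1.395, -0.126], TCP at [174.402, 600.166, 216.338] pointing down, gripper open.
Joint ranges: [-2.98, 2.98], [-0.91, 2.08], [0.09, 2.57], [-1.24, 4.39], [0.2, 2.65], [-2.68, 2.68]. Speed limits (rad/s): [2.57, 2.57, 3.01, 3.14, 3.14, 3.14].

INTERFACE

Orientations are given as a unit quaternion [w, x, y, z].
In Python, from workcell import monitor, vision, workorder, models gives the robot as it stands. The module is installed in compiled form; this text tells all that it offers.
- The arm moves only by the tool drive_tool, never from a script. Its argument "steps" is one flat list of numbers, 5 for each row, row after row: the shift along the tool's x, y, z in m, then the turn about the tool's z in rad, then the finger opening in m, from 0 to 0.087. In form: [tx, ty, tz, spin, jaw, tx, ty, tz, spin, jaw, ...]. A call has exactly 5 rows; each row is the pose to reach, as a shift and turn from the pose commanded when the call began, along the tool's axes at that moment; what a row does not reach only later rows make up. A row lasts 1/10 s, in which the tool goes at most 50 mm and 8.59 degrees, less where a joint would pass 70% of its speed; a pose out of reach is approached as far as the arm can. A call with a gripper value outside its range is refused whole. The fingers move at their own pace and stop on an object; "grip_force" is the grip in N (left out, the last holds). Time passes only in rows, so rows that repeat a pose let the fingers close, or fill a call up. It gives the time, the measured TCP pose, the force and the opening at its end, in the units of the state.
- monitor.sense(): the state, without advancing time (a new reading comes with each control period).
- vision.capture(name): name is "scene" or "top" or "wrist"; returns (picture, depth): 384x512x3 uint8, red, green, blue; 384x512 float32, mm along the optical axis (not along the pixel's ray), 0 where there is no reading.
- vision.calibration(name): a dict with "vfov" (degrees; the focal length in pixels is half the picture's height over the tangent of half this angle, whatever the lens; pixels are square), "cx", "cy" (the principal point, pixels), "R" (3x3) and "t" (3): a world point X has camera coordinates R X + t; the wrist camera has in their place "hand_eye" (4x4, takes a point from camera to tool coordinates, whose origin is the TCP and whose axes are the flange's). Camera axes: x right, y down, z forward; pixel columns grow to the right and rows downward; lengths in mm; the calibration is good to about 2 mm. The wrist camera is an equidistant fisheye: a pixel r from the principal point sees the ray r / f radians off the axis. A picture is of the moment at which its call begins: read the wrist's pose just before it. calibration takes no time and is no camera call.
- workorder.sign_off(): hands the job in, once; it reports no verdict.
Trained networks look in the newest picture that a camera, given by its name, has taken for a name from the list of things; names that differ only in an ending like _2 or _b are one class to them, and where a whole thing is asked for, a point or a joint stands for the part that bears it (a point fixed in the world has none). Each returns a list of dicts, best first, with "p" (0 to 1); they miss things now and then, are a little off and sometimes report something else, mostly with a low value. They report only what shows in the picture. A call takes as long as a camera call. They do not tell look-alikes from the thing itself.
- models.trace(thing, camera): "mask" (384x512 bool, what is visible of it) and "extent" ([left, top, width, height] in pixels, round what is visible of it).
- models.tip_of(thing, camera): "uv" ([column, row] in pixels: a listed point, or the origin of a listed thing).
The state is a dict: "t": time; "qpos": joint angles; "dq": joint speeds; "joint_torque": joint torques, N m; "ee_pos": TCP position; "ee_rot": TCP orientation; "contact_force": force on the tool from outside, world axes, zero at the start; "wrist_torque": the same for the moment, N m; "gripper_width": finger opening in mm.
Only numpy, scipy, OpenCV 4.12 (cv2) and the standard library are available. Lean on these libraries where they do the work, as an engineer would, in place of code of your own. Each camera call takes 0.05 s, during which the arm holds its last target.

TASK

Stand the jar with the green lid down in the blue holder on the bench, which keeps it from turning, fully home and upright. Then unscrew its tight green lid anticlockwise until the thread lets go, lift the lid straight up and finish still holding it, level, about 3 cm clear above the mouth of the jar, with the jar left seated in the holder. Leave the white-lidded jar, the bowl and the tub alone.

Things in the scene. Friction and masses are not known exactly. Their poses are not given: they have to be found in the camera images.
- jar: Glass jar of yellow sweets with the green lid, 0.35 kg. Square body 60 x 60 mm along its x and y axes, upright sides to 66 mm, round shoulder 52 mm across to 72 mm, neck 40 mm across up to the rim at 98 mm; the neck has three rising thread flanges. Origin: centre of the underside, z up. It can be carried by its tight lid.
- jar_mouth (a point): Centre of the jar's rim, 98 mm above its underside. A springy red rubber seal ring, 38 mm across, lies on the rim: it stands 5 mm above it under the tight lid, 8 mm when the lid is off.
- cap: Green twelve-sided screw lid, a loose body, 58 mm across flats, 30 mm tall, 50 g. Flats face its x axis and every 30 degrees from there. Origin: centre of its lower edge, z up. At the start tight on the jar, axes parallel to the jar's, lower edge 79 mm above the jar's underside (7 mm above the shoulder), top at 109 mm. Grip it high on the flats so that the fingertips clear the shoulder.
- cap_top (a point): Centre of the lid's top, 30 mm above its lower edge. Turned anticlockwise from above, the lid needs 0.2 to 0.7 N m at first (the seal pushes it up with about 30 N; grip firmly), less later, and rises about 3 mm. Lugs are free from about 62 to 100 degrees of turn relative to the jar (80 is best; a stop at about 103): then it lifts straight off. Before that it cannot be lifted.
- holder: Blue square socket on a 110 mm aluminium plate, fixed to the bench. Inside 66 x 66 mm along its x and y axes, floor 4 mm above the origin; upright walls to 28 mm, then flared to about 36 mm high (mouth 80 mm wide). Origin: centre of its underside, z up. The jar fits in any quarter turn, sits 4 mm above the origin and can turn about 6 degrees before the walls brace it.
- white_jar: Bystander: a like jar with brown sweets and a white lid, 108 mm tall, 60 mm square. Origin: centre of its underside.
- bowl: Bystander: steel bowl, 120 mm across, 45 mm tall. Origin: centre of its underside.
- tub: Bystander: white food tub with a clear lid, 124 x 89 x 39 mm, long side along its x axis. Origin: centre of its underside.
Mind the look-alikes: they are no part of the job. Leave any turquoise look-alike of the holder alone.

How it is judged (in metres and radians):
On the way, in this order (a step that is already met when the one before it is completed fails the run):
1. the jar stands fully home and upright in the holder, its lid still on tight (horizontal distance between jar and holder below 0.007 m and z of jar in the frame of holder below 0.009 m and angle between jar's own z axis and vertical below 0.07 rad and angle between the x axis of cap and the x axis of jar, either way round below 0.4 rad and z of cap in the frame of jar below 0.084 m), for 0.2 s.
2. the lid is unscrewed on the seated jar: turned 50 degrees or more relative to it while still on the neck (horizontal distance between jar and holder below 0.007 m and z of jar in the frame of holder below 0.009 m and angle between jar's own z axis and vertical below 0.07 rad and angle between the x axis of cap and the x axis of jar, either way round above 0.87 rad and z of cap in the frame of jar below 0.092 m).
At the end, for the whole second after the job is handed in: Jar seated in the holder (within 7 mm of its centre, at most 5 mm above its floor, tilt under 4 degrees); lid held still in the fingers, not touching the jar, its lower edge 11 to 60 mm above the rim, within 20 mm of the jar's axis, tilt under 11 degrees (horizontal distance between jar and holder below 0.007 m and z of jar in the frame of holder below 0.009 m and angle between jar's own z axis and vertical below 0.07 rad and z of cap in the frame of jar_mouth between 0.011 and 0.06 m and horizontal distance between cap and jar_mouth below 0.02 m and angle between cap's own z axis and vertical below 0.2 rad and contact force between the fingers and cap above 1 N and contact force between cap and jar below 0.2 N and linear speed of each of cap, jar below 0.03 m/s); the arm keeps its last pose, push and grip.
It fails at once if the white jar is moved by more than 20 mm or tipped (distance of white_jar from where it was at the start of the episode above 0.02 m or angle between white_jar's own z axis and vertical above 0.3 rad).
It fails at once if the bowl is moved by more than 20 mm or tipped (distance of bowl from where it was at the start of the episode above 0.02 m or angle between bowl's own z axis and vertical above 0.3 rad).
It fails at once if the tub is moved by more than 20 mm or tipped (distance of tub from where it was at the start of the episode above 0.02 m or angle between tub's own z axis and vertical above 0.3 rad).
It also fails if it takes over 54 s, if anything falls off the work surface, if the arm or the gripper's body presses on something with over 40 N, if the wrist force passes 120 N, or if a joint passes its speed limit or range.

## Working session

There is one attempt and no reset: what is moved stays moved. The work goes in short steps, Python scripts to look and compute and a tool call to move; the robot and the scene stay as the last step left them, time stands still between calls to the robot, and variables do not carry over. Pictures are saved under pics/ and viewed, and the job is handed in when it is done.

Besides the shell and the picture viewer there is one more tool, called after ">>>" as name(argument=value, ...) on one line, values as JSON. drive_tool: Moves the arm, as the interface text tells. Its arguments: {"type":"object","properties":{"steps":{"type":"array","items":{"type":"number"}},"grip_force":{"type":"number"}},"required":["steps"]}

```bash
ls; mkdir -p pics; python3 - <<'E'
from workcell import monitor, vision, workorder, models
import cv2
s=monitor.sense()
for k,v in s.items(): print(k,v)
for n in ["scene","top","wrist"]:
    p,d=vision.capture(n)
    cv2.imwrite(f"pics/a_{n}.png",p[:,:,::-1]); print(n,vision.calibration(n))
E
```

```text
pics
t 0.0
qpos [ 1.16188787e+00  2.21227201e-01  1.52758545e+00 -1.58655851e-05
  1.39466908e+00 -1.26096104e-01]
dq [-1.87467032e-03  9.24669396e-04 -1.64835934e-03 -9.97038961e-05
 -1.80592811e-03 -2.29236571e-04]
joint_torque [-5.66838098e-04 -4.94602525e+01 -3.87377322e+01  6.98057469e-02
  5.67623076e-02 -1.20015129e-04]
ee_pos [174.17266761 599.60466751 215.25016458]
ee_rot [-2.42131864e-04  1.40933946e-01  9.90018551e-01 -9.13006583e-04]
contact_force [ 0.08030417  0.6283438  -0.12015369]
wrist_torque [-0.0098281  -0.02802299  0.03860379]
gripper_width 87.1091091846403
scene {'vfov': 49.60689645846833, 'cx': 262.64604086233584, 'cy': 194.86057228434782, 'R': array([[-0.70957012,  0.70459626, -0.00737198],
       [ 0.5609339 ,  0.55849997, -0.61108997],
       [-0.42645446, -0.43774637, -0.79152682]]), 't': array([ 439.14367356, -223.74531888, 1193.52388667])}
top {'vfov': 43.803529602510864, 'cx': 253.05345954492466, 'cy': 189.9306902560643, 'R': array([[ 0.00649553, -0.99990941,  0.01178921],
       [-0.98994593, -0.00809577, -0.14121445],
       [ 0.1412971 , -0.01075342, -0.98990883]]), 't': array([ -81.41646763,  535.54050017, 1273.20510381])}
wrist {'vfov': 65.70646984690485, 'cx': 256.71655015887967, 'cy': 194.37268277859783, 'hand_eye': array([[ 1.01779863e-03, -9.52729769e-01, -3.03817298e-01,
         8.40842403e+01],
       [ 9.99999432e-01,  8.73676116e-04,  6.10303651e-04,
        -2.04652174e-01],
       [-3.16016539e-04, -3.03817747e-01,  9.52730117e-01,
        -1.68400866e+02],
       [ 0.00000000e+00,  0.00000000e+00,  0.00000000e+00,
         1.00000000e+00]])}
```

View pics/a_scene.png

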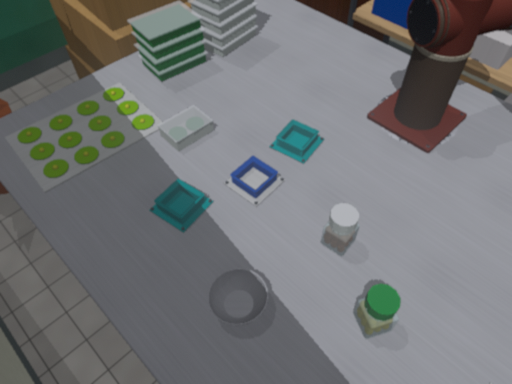

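View pics/a_top.png

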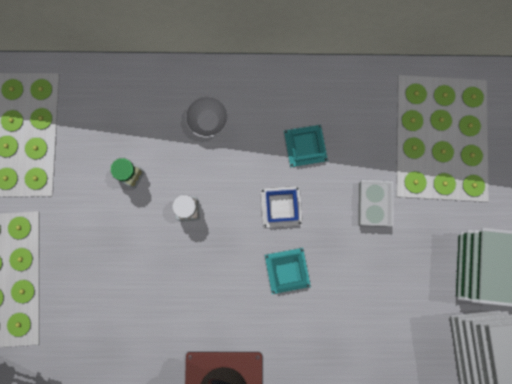

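View pics/a_wrist.png

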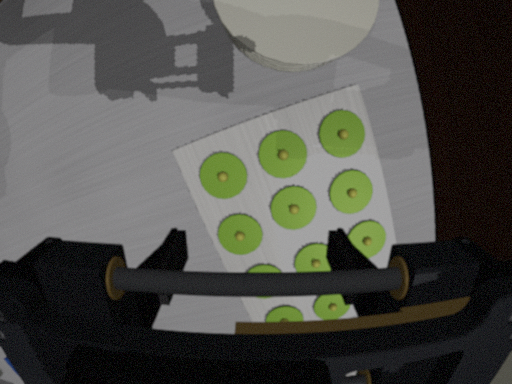

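The top view shows the green-lid jar near (123,170), the white jar (185,207), the blue holder (281,207), turquoise look-alikes (305,147) and (288,271), the bowl (207,118), and the tub (376,203). Next I'll measure positions.

```bash
cat > h.py <<'E'
from workcell import monitor, vision, workorder, models
import numpy as np, cv2
from scipy.spatial.transform import Rotation as Rn
def pose():
    s=monitor.sense(); q=s['ee_rot']; return np.array(s['ee_pos']), Rn.from_quat([q[1],q[2],q[3],q[0]]).as_matrix(), s
def cloud(name):
    p0,R0,_=pose()
    img,d=vision.capture(name); c=vision.calibration(name); d=d.astype(float)
    f=192/np.tan(np.radians(c['vfov']/2))
    v,u=np.mgrid[0:384,0:512]; x=(u-c['cx'])/f; y=(v-c['cy'])/f
    if name=='wrist':
        r=np.hypot(x,y); k=np.where(r>1e-9,np.tan(np.minimum(r,1.5))/np.maximum(r,1e-9),1); x=x*k;y=y*k
    P=np.stack([x*d,y*d,d],-1)
    if name=='wrist':
        H=c['hand_eye']; P=P@H[:3,:3].T+H[:3,3]; P=P@R0.T+p0
    else: P=(P-c['t'])@c['R']
    P[d==0]=np.nan
    return img,P
def hsv(img): return cv2.cvtColor(img,cv2.COLOR_RGB2HSV)
E
python3 - <<'E'
from h import *
for n in ['top','scene']:
    img,P=cloud(n); h=hsv(img)
    for thing in ['cap','holder','jar','white_jar','bowl','tub']:
        for r in models.trace(thing,n)[:4]:
            m=r['mask']&np.isfinite(P[...,0]); Q=P[m]
            if len(Q)==0: continue
            t=Q[Q[:,2]>np.percentile(Q[:,2],80)-8]
            print(n,thing,round(r['p'],2),r['extent'],'med',np.median(Q,0).round(0),'zrng',np.percentile(Q[:,2],[2,98]).round(0),'toplayer',((t[:,:2].max(0)+t[:,:2].min(0))/2).round(1), (np.ptp(t[:,:2],axis=0)).round(0),'hue',np.median(h[m],0))
E
```

```text
top cap 0.94 [108.4, 160.4, 28.4, 19.1] med [578. 262. 109.] zrng [ 88. 115.] toplayer [578.5 264.2] [54. 56.] hue [ 67. 127. 138.]
top holder 0.92 [267.0, 245.6, 42.8, 48.3] med [ 319. -173.    6.] zrng [-1. 39.] toplayer [ 318.7 -175.5] [99. 97.] hue [ 90. 144. 131.]
top holder 0.76 [285.6, 124.3, 42.2, 41.5] med [ 670. -228.    7.] zrng [-1. 40.] toplayer [ 672.3 -227.4] [96. 95.] hue [ 91. 144.  94.]
top holder 0.62 [257.4, 186.9, 45.1, 44.4] med [ 494. -157.    6.] zrng [-2. 39.] toplayer [ 496.1 -158.3] [90. 91.] hue [114.   7. 157.]
top jar 0.54 [124.6, 166.6, 22.0, 18.1] med [565. 241.  54.] zrng [ 9. 69.] toplayer [570.1 247.4] [55. 40.] hue [33.  38.5 90. ]
top white_jar 0.85 [178.0, 197.2, 20.1, 23.9] med [478.  94. 107.] zrng [ 24. 113.] toplayer [482.1 100.2] [55. 55.] hue [114.   6. 202.]
top bowl 0.7 [190.2, 96.9, 35.9, 40.5] med [752.  55.  17.] zrng [ 0. 47.] toplayer [743.   52.7] [119. 113.] hue [120.   8.  96.]
top tub 0.75 [358.3, 181.3, 35.2, 47.2] med [ 503. -416.   40.] zrng [21. 45.] toplayer [ 504.7 -416.7] [125.  91.] hue [100.   6. 166.]
scene cap 0.73 [36
[... 518 characters left out ...]
ue [ 91. 155.  87.]
scene jar 0.94 [353.7, 302.3, 45.3, 39.1] med [604. 275.  53.] zrng [ 2. 84.] toplayer [593.2 268.3] [53. 76.] hue [ 46.5  36.  110. ]
scene white_jar 0.64 [322.1, 204.2, 38.0, 51.8] med [503. 111.  80.] zrng [  2. 112.] toplayer [485.5 103.8] [58. 59.] hue [102.  11. 131.]
scene bowl 0.84 [207.9, 268.6, 59.1, 56.1] med [737.  46.  19.] zrng [ 4. 48.] toplayer [744.   55.4] [118. 117.] hue [115.  16.  93.]
scene bowl 0.5 [349.7, 297.7, 48.3, 40.8] med [604. 276.  52.] zrng [ 2. 73.] toplayer [593.2 268.1] [53. 76.] hue [ 44.  35. 110.]
scene tub 0.86 [154.8, 105.9, 55.2, 45.9] med [ 513. -399.   40.] zrng [ 4. 44.] toplayer [ 505.7 -415.5] [126.  94.] hue [ 95.  12. 150.]
```

>>> drive_tool(steps=[-0.042, -0.018, 0, 0, 0.087, -0.085, -0.036, 0, 0, 0.087, -0.13, -0.055, 0, 0, 0.087, -0.175, -0.075, 0, 0, 0.087, -0.22, -0.094, 0, 0, 0.087], grip_force=60)

```text
t: 1.35
ee_pos: [360.6, 447.2, 216.6]
ee_rot: [0.0, 0.141, 0.99, 0.0]
contact_force: [0.6, 0.0, -0.6]
gripper_width: 87.4
```

>>> drive_tool(steps=[-0.045, -0.019, 0, 0, 0.087, -0.09, -0.038, 0, 0, 0.087, -0.135, -0.058, 0, 0, 0.087, -0.18, -0.077, 0, 0, 0.087, -0.22, -0.094, 0, 0, 0.087])

```text
t: 1.85
ee_pos: [546.2, 295.0, 216.6]
ee_rot: [0.0, 0.141, 0.99, 0.0]
contact_force: [0.7, 1.1, -0.0]
gripper_width: 87.1
```

>>> drive_tool(steps=[-0.03, -0.013, 0, 0, 0.087, -0.043, -0.019, 0, 0, 0.087, -0.043, -0.019, 0, 0, 0.087, -0.043, -0.019, 0, 0, 0.087, -0.043, -0.019, 0, 0, 0.087])

```text
t: 2.35
ee_pos: [579.2, 268.0, 216.3]
ee_rot: [-0.0, 0.14, 0.99, 0.0]
contact_force: [-0.4, 0.7, -0.0]
gripper_width: 86.8
```

```bash
cat > jar.py <<'E'
from h import *
import sys
img,P=cloud('wrist'); h=hsv(img)
cv2.imwrite(f"pics/{sys.argv[1]}.png",img[:,:,::-1])
p,R,s=pose(); print('t',s['t'],'pos',p.round(1),'psi',np.degrees(np.arctan2(R[1,0],R[0,0])).round(2),'tz',R[:,2].round(4),s['contact_force'].round(1) if hasattr(s['contact_force'],'round') else s['contact_force'],s['gripper_width'],'q',np.round(s['qpos'],2))
E
cat > j2.py <<'E'
exec(open('jar.py').read())
m=(h[...,0]>55)&(h[...,0]<85)&(h[...,1]>90)&np.isfinite(P[...,0])
Q=P[m]; Q=Q[(Q[:,2]>60)&(Q[:,2]<130)]
z=np.median(Q[Q[:,2]>100][:,2]); T=Q[abs(Q[:,2]-z)<3]
print('top z',z,len(T))
hull=cv2.convexHull(T[:,:2].astype(np.float32)); 
mo=cv2.moments(hull); print('centroid',mo['m10']/mo['m00'],mo['m01']/mo['m00'],'area',mo['m00'],'12gon area',12*29*29*np.tan(np.pi/12))
# width fn
best=[]
for a in range(0,30):
    w=[np.ptp(np.quantile(T[:,:2]@[np.cos(np.radians(a+30*k)),np.sin(np.radians(a+30*k))],[.001,.999])) for k in range(6)]
    best.append((np.mean(w),a))
print(sorted(best)[:4],sorted(best)[-3:])
E
python3 j2.py b_wrist
```

```text
t 2.4 pos [579.3 268.1 216.4] psi 163.91 tz [-3.e-04  3.e-04 -1.e+00] [0.3 0.6 0.3] 87.0823254570699 q [ 0.31  0.25  1.49  0.    1.4  -0.98]
top z 109.76613150668248 2641
centroid 579.8453430590625 268.94471511656315 area 2576.620573169552 12gon area 2704.1432500148903
[(np.float64(56.536270002604475), 1), (np.float64(56.54250061965269), 2), (np.float64(56.54340606584128), 5), (np.float64(56.55547516312375), 0)] [(np.float64(57.060902036565444), 16), (np.float64(57.07223643557477), 18), (np.float64(57.073797667887), 17)]
```

```bash
python3 - <<'E'
import cv2
i=cv2.imread('pics/b_wrist.png'); cv2.imwrite('pics/b_w2.png',cv2.resize(i,(800,600),interpolation=cv2.INTER_CUBIC))
E
```

```text
(no output)
```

View pics/b_w2.png

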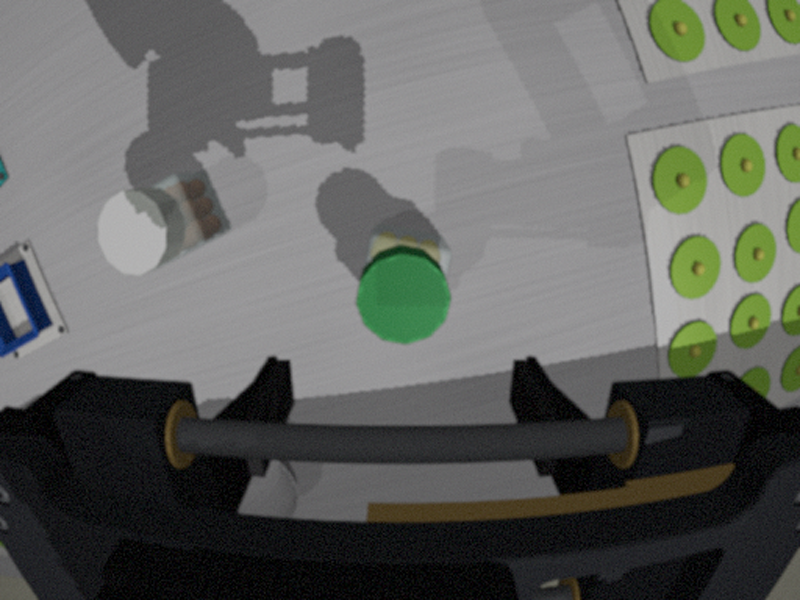

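The wrist view shows the lid at about (405,295) of 800x600, centred between the fingers. The jar body shows at (372–448, 235–260), and the holder is at far left (20,300). Next I'll fit yaws.

```bash
cat > fit.py <<'E'
from h import *
from scipy.optimize import least_squares
from scipy.ndimage import binary_erosion
C=np.array([580,268.5]); 
allp=[]
for n in ['wrist','top','scene']:
    img,P=cloud(n)
    d=P[...,:2]-C; m=np.isfinite(P[...,0])&(np.hypot(d[...,0],d[...,1])<50)&(P[...,2]>10)&(P[...,2]<63)
    Q=P[m]; print(n,len(Q), Q.mean(0).round(0) if len(Q) else '')
    def f(p,Q=Q):
        c,s=np.cos(p[2]),np.sin(p[2]); e=Q[:,:2]-p[:2]
        a=np.stack([e[:,0]*c+e[:,1]*s,-e[:,0]*s+e[:,1]*c],1)
        return np.abs(a).max(1)-30
    if len(Q)<20: continue
    rs=[]
    for y0 in range(-45,45,10):
        r=least_squares(f,[*C,np.radians(y0)],loss='soft_l1',f_scale=1.5,bounds=([C[0]-6,C[1]-6,-2],[C[0]+6,C[1]+6,2])); rs.append((r.cost,r.x[0].round(1),r.x[1].round(1),np.degrees(r.x[2]).round(1)))
    print(sorted(rs)[:4])
    allp.append(Q)
# holder in top/scene
Hc=np.array([495.5,-156])
for n in ['top','scene','wrist']:
    img,P=cloud(n); h=hsv(img)
    d=P[...,:2]-Hc; near=np.isfinite(P[...,0])&(np.hypot(d[...,0],d[...,1])<90)
    blue=near&(h[...,0]>105)&(h[...,0]<130)&(h[...,1]>110)
    B=P[blue]
    for lo,hi in ((25,45),(-5,45)):
        T=B[(B[:,2]>lo)&(B[:,2]<hi)]
        if len(T)<10: continue
        r=cv2.minAreaRect(T[:,:2].astype(np.float32)); print(n,'blue',lo,len(T),np.round(r[0],1),np.round(r[1],1),round(r[2],1),'z',np.percentile(T[:,2],[5,95]).round(1))
    # plate boundary via z>2 region
    T=P[near&(P[...,2]>3.5)&(P[...,2]<45)]
    if len(T)>10:
        r=cv2.minAreaRect(T[:,:2].astype(np.float32)); print(n,'plate',len(T),np.round(r[0],1),np.round(r[1],1),round(r[2],1))
E
python3 fit.py
```

```text
wrist 395 [554. 282.  42.]
[(np.float64(30.661505867534704), np.float64(580.6), np.float64(268.9), np.float64(-27.5)), (np.float64(30.661505867534707), np.float64(580.6), np.float64(268.9), np.float64(-27.5)), (np.float64(30.661505867534714), np.float64(580.6), np.float64(268.9), np.float64(-27.5)), (np.float64(30.66150586753473), np.float64(580.6), np.float64(268.9), np.float64(-27.5))]
top 141 [567. 243.  41.]
[(np.float64(81.37813208219478), np.float64(581.2), np.float64(266.7), np.float64(-27.6)), (np.float64(81.3781320821948), np.float64(581.2), np.float64(266.7), np.float64(-27.6)), (np.float64(81.3781320821948), np.float64(581.2), np.float64(266.7), np.float64(62.4)), (np.float64(81.3781320821948), np.float64(581.2), np.float64(266.7), np.float64(62.4))]
scene 495 [603. 273.  38.]
[(np.float64(65.00740735271239), np.float64(581.1), np.float64(268.4), np.float64(-27.4)), (np.float64(65.00740735271239), np.float64(581.1), np.float64(268.4), np.float64(-27.4)), (np.float64(65.0074073527124), np.float64(581.1), np.float64(268.4), np.float64(-27.4)), (np.float64(65.0074073527124), np.float64(581.1), np.float64(268.4), np.float64(-27.4))]
top blue 25 274 [ 493.8 -156.9] [82.7 81.8] 4.7 z [28.6 39.7]
top blue -5 292 [ 493.8 -156.9] [82.7 81.8] 4.7 z [22.6 39.6]
top plate 1362 [ 495.3 -156.5] [174.2 174.3] 35.3
scene blue 25 410 [ 497.4 -153.9] [85.5 84.1] 3.4 z [26.1 39. ]
scene blue -5 678 [ 497.4 -153.9] [85.5 84.1] 3.4 z [12.7 38.6]
scene plate 1879 [ 498.5 -155.5] [171.  175.9] 42.2
wrist blue 25 395 [ 495.8 -152.9] [83.7 85.6] 5.2 z [25.8 37. ]
wrist blue -5 838 [ 495.8 -152.9] [83.7 85.6] 5.2 z [ 8.9 36.4]
wrist plate 1829 [ 495.4 -152.4] [109.8 110.1] 4.1
```

>>> drive_tool(steps=[-0.001, 0.001, 0.015, 0.1, 0.087, -0.001, 0.001, 0.035, 0.2, 0.087, -0.001, 0.001, 0.06, 0.2, 0.087, -0.001, 0.001, 0.085, 0.2, 0.087, -0.001, 0.001, 0.098, 0.2, 0.087])

```text
t: 3.2
ee_pos: [580.2, 266.9, 115.7]
ee_rot: [-0.001, 0.239, 0.971, -0.001]
contact_force: [-0.5, 0.1, -0.6]
gripper_width: 86.8
```

>>> drive_tool(steps=[0, 0, 0.008, 0, 0.087, 0, 0, 0.013, 0, 0.087, 0, 0, 0.013, 0, 0.087, 0, 0, 0.013, 0, 0.05, 0, 0, 0.013, 0, 0.04], grip_force=60)

```text
t: 3.7
ee_pos: [582.5, 267.5, 106.6]
ee_rot: [0.001, 0.239, 0.971, 0.001]
contact_force: [-0.6, 0.1, 0.2]
gripper_width: 77.8
```

>>> drive_tool(steps=[0, 0, 0, 0, 0.04, 0, 0, 0, 0, 0.04, 0, 0, 0, 0, 0.04, 0, 0, 0, 0, 0.04, 0, 0, 0, 0, 0.04])

```text
t: 4.2
ee_pos: [581.7, 267.3, 105.3]
ee_rot: [-0.0, 0.239, 0.971, -0.0]
contact_force: [0.1, 0.5, -0.3]
gripper_width: 43.0
```

```bash
python3 jar.py c_wrist; python3 -c "
from h import *
p,d=vision.capture('scene');cv2.imwrite('pics/c_scene.png',cv2.resize(p[200:384,230:500,::-1],None,fx=2.9,fy=2.9))"
```

```text
t 4.25 pos [581.7 267.3 105.3] psi 152.34 tz [-1.e-04 -0.e+00 -1.e+00] [0.2 0.7 0.2] 42.110179764390665 q [ 0.31  0.35  1.58  0.    1.21 -0.78]
```

View pics/c_wrist.png

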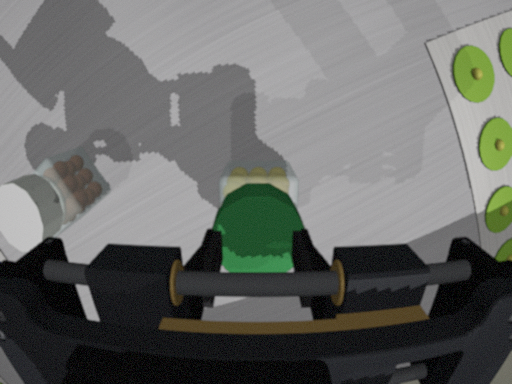

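View pics/c_scene.png

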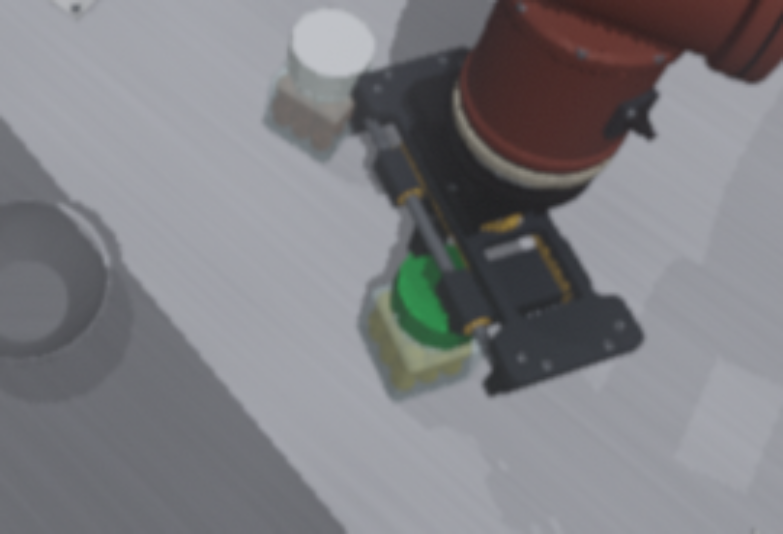

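```bash
python3 j2.py c2_wrist; python3 - <<'E'
from h import *
for n in ['scene','top','wrist']:
    img,P=cloud(n);h=hsv(img)
    d=P[...,:2]-[580,268]; near=np.isfinite(P[...,0])&(np.hypot(d[...,0],d[...,1])<60)
    T=P[near&(h[...,0]>55)&(h[...,0]<90)&(h[...,1]>80)&(P[...,2]>103)&(P[...,2]<116)]
    print(n,len(T),np.percentile(T,[1,99],axis=0).round(1), cv2.minEnclosingCircle(T[:,:2].astype(np.float32)))
    K=P[near&(h[...,2]<60)]; print('dark',len(K),np.percentile(K,[1,50,99],axis=0).round(0) if len(K) else '')
E
```

```text
t 4.35 pos [581.7 267.3 105.3] psi 152.34 tz [-1.e-04 -1.e-04 -1.e+00] [ 0.4 -0.4  0.2] 40.6725023737738 q [ 0.31  0.35  1.58 -0.    1.21 -0.78]
top z 109.80046627308786 5249
centroid 578.3050697583312 269.6069073555471 area 2353.1275974190794 12gon area 2704.1432500148903
[(np.float64(55.11265938822553), 3), (np.float64(55.12075468631088), 4), (np.float64(55.14572362372245), 5), (np.float64(55.14625180216151), 2)] [(np.float64(55.465820743955724), 18), (np.float64(55.47157179905716), 16), (np.float64(55.47721425609418), 17)]
scene 380 [[559.  241.4 103.3]
 [610.3 288.8 115.2]] ((583.8970947265625, 268.3094177246094), 28.86592674255371)
dark 2770 [[535. 212. 132.]
 [602. 274. 280.]
 [631. 321. 499.]]Traceback (most recent call last):
  File "<stdin>", line 6, in <module>
    return _quantile_unchecked(
        a, q, axis, out, overwrite_input, method, keepdims, weights)
    return _ureduce(a,
                    func=_quantile_ureduce_func,
    ...<5 lines>...
                    overwrite_input=overwrite_input,
                    method=method)
    r = func(a, **kwargs)
    result = _quantile(arr,
                       quantiles=q,
    ...<2 lines>...
                       out=out,
                       weights=wgt)
    slices_having_nans = np.isnan(arr[-1, ...])
                                  ~~~^^^^^^^^^
IndexError: index -1 is out of bounds for axis 0 with size 0
```

```bash
python3 - <<'E'
import cv2
i=cv2.imread('pics/c2_wrist.png')[150:340,150:370]; cv2.imwrite('pics/c_z.png',cv2.convertScaleAbs(cv2.resize(i,None,fx=3.1,fy=3.1,interpolation=cv2.INTER_CUBIC),alpha=1.8,beta=15))
E
```

```text
(no output)
```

View pics/c_z.png

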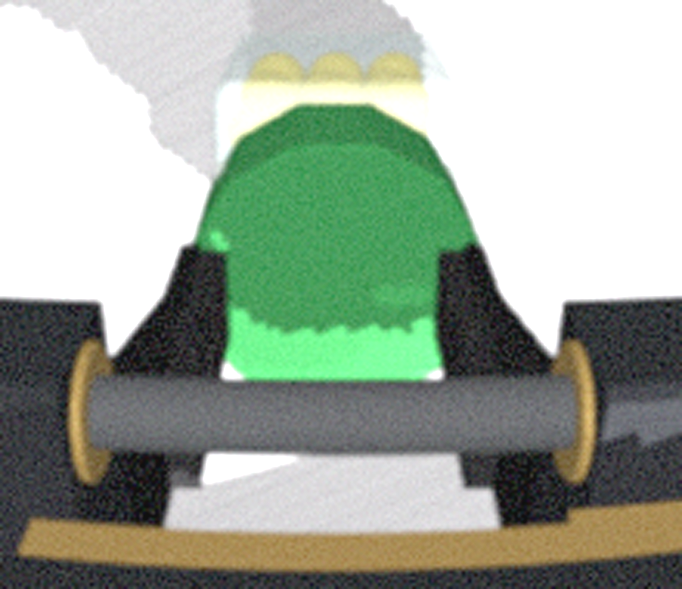

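```bash
python3 - <<'E'
from h import *
img,P=cloud('wrist'); p,R,s=pose(); print(s['gripper_width'],s['contact_force'],s['joint_torque'])
T=(P-p)@R
for v in (226,230,234,240,246,252,258,264):
    print(v,[(u,*T[v,u].round(0).astype(int).tolist()) if np.isfinite(T[v,u,0]) else (u,'-') for u in (206,210,214,218,222,226,290,294,298,302,306)])
E
```

```text
40.4301428150828 [ 0.31092931 -0.07966553  0.39124245] [ 9.40294149e-05 -5.28982401e+01 -3.60558093e+01  2.63490312e-02
  8.12050095e-02 -3.03631884e-05]
226 [(206, -36, -51, 104), (210, -37, -47, 105), (214, 12, -26, -5), (218, 12, -23, -5), (222, 12, -21, -5), (226, 12, -19, -5), (290, 11, 20, -4), (294, 12, 22, -5), (298, 11, 25, -3), (302, 12, 27, -4), (306, -37, 50, 105)]
230 [(206, -41, -52, 105), (210, 12, -28, -10), (214, 12, -25, -11), (218, 10, -23, -7), (222, 9, -21, -5), (226, 9, -19, -5), (290, 10, 20, -5), (294, 9, 23, -5), (298, 10, 25, -6), (302, 11, 27, -9), (306, 12, 29, -10)]
234 [(206, -47, -52, 107), (210, 11, -27, -16), (214, 11, -25, -14), (218, 10, -23, -12), (222, 10, -20, -11), (226, 6, -19, -4), (290, 7, 20, -5), (294, 9, 22, -11), (298, 10, 24, -12), (302, 11, 26, -15), (306, 12, 28, -16)]
240 [(206, 11, -28, -22), (210, 11, -26, -22), (214, 10, -24, -20), (218, 10, -22, -20), (222, 8, -20, -15), (226, 3, -19, -5), (290, 3, 20, -7), (294, 9, 21, -19), (298, 10, 23, -20), (302, 11, 25, -23), (306, 11, 27, -22)]
246 [(206, 10, -27, -28), (210, 10, -25, -27),
[... 156 characters left out ...]
), (306, 12, 26, -30)]
252 [(206, 11, -26, -35), (210, 10, -24, -34), (214, 9, -22, -33), (218, 9, -20, -32), (222, 1, -20, -18), (226, -7, -19, -4), (290, -3, 20, -9), (294, 6, 20, -27), (298, 10, 21, -33), (302, 10, 23, -34), (306, 9, 26, -33)]
258 [(206, 11, -25, -42), (210, 10, -23, -40), (214, 10, -21, -40), (218, 5, -21, -31), (222, -2, -20, -19), (226, -10, -19, -5), (290, -7, 20, -10), (294, 4, 20, -31), (298, 10, 21, -40), (302, 10, 23, -39), (306, 10, 24, -40)]
264 [(206, 9, -25, -45), (210, 10, -23, -46), (214, 9, -21, -45), (218, 2, -21, -32), (222, -6, -20, -20), (226, -15, -20, -4), (290, -8, 20, -16), (294, 1, 20, -30), (298, 9, 20, -44), (302, 9, 22, -45), (306, 10, 24, -45)]
```

>>> drive_tool(steps=[0, 0, -0.003, 0, 0.07, 0, 0, -0.003, 0, 0.087, 0, 0, -0.003, 0, 0.087, 0, 0, -0.003, 0, 0.087, 0, 0, -0.003, 0, 0.087])

```text
t: 5.0
ee_pos: [581.7, 267.3, 108.3]
ee_rot: [-0.0, 0.239, 0.971, -0.0]
contact_force: [0.2, -0.2, -0.2]
gripper_width: 72.7
```

```bash
python3 - <<'E'
from h import *
img,P=cloud('wrist'); p,R,s=pose(); print(p,s['gripper_width'],s['contact_force'])
cv2.imwrite('pics/d.png',cv2.convertScaleAbs(cv2.resize(img[150:340,130:390,::-1],None,fx=3,fy=3),alpha=1.7,beta=10))
T=(P-p)@R
for v in range(214,262,4):
    print(v,[(u,*T[v,u].round(0).astype(int).tolist()) if np.isfinite(T[v,u,0]) else (u,'-') for u in range(166,204,4)])
E
```

```text
[581.63583155 267.28523084 108.27315345] 76.39917822656638 [ 0.03252041 -0.09584779 -0.13048333]
214 [(166, -25, -94, 108), (170, -25, -89, 107), (174, -25, -85, 108), (178, -25, -81, 108), (182, -26, -77, 109), (186, -25, -72, 108), (190, -25, -68, 108), (194, -24, -63, 107), (198, -26, -60, 110), (202, -25, -55, 108)]
218 [(166, -30, -94, 108), (170, -30, -90, 109), (174, -30, -85, 108), (178, -30, -81, 108), (182, -29, -76, 107), (186, -30, -73, 109), (190, -30, -68, 108), (194, -29, -64, 108), (198, -30, -60, 109), (202, -29, -56, 108)]
222 [(166, -35, -95, 109), (170, -34, -90, 108), (174, -34, -86, 108), (178, -34, -81, 107), (182, -34, -77, 107), (186, -34, -73, 109), (190, -34, -68, 108), (194, -34, -64, 109), (198, -34, -60, 107), (202, -34, -56, 108)]
226 [(166, -39, -95, 108), (170, -39, -91, 109), (174, -39, -86, 108), (178, -38, -82, 107), (182, -38, -77, 108), (186, -39, -73, 108), (190, -39, -69, 109), (194, -39, -65, 109), (198, -39, -60, 109), (202, -38, -56, 108)]
230 [(166, -44, -96, 109), (170, -43, -91, 107), (174, -44, -87, 109), (178, -44, -83, 109), (182, 11, 
[... 922 characters left out ...]
 (194, 5, -36, -19), (198, 0, -36, -9), (202, -61, -58, 108)]
250 [(166, -68, -99, 109), (170, 11, -45, -35), (174, 11, -43, -35), (178, 10, -42, -33), (182, 10, -40, -33), (186, 9, -38, -32), (190, 7, -37, -27), (194, 3, -36, -19), (198, -3, -36, -8), (202, -66, -58, 108)]
254 [(166, 11, -46, -40), (170, 11, -44, -40), (174, 12, -42, -41), (178, 10, -41, -37), (182, 10, -39, -37), (186, 9, -37, -36), (190, 6, -36, -29), (194, 1, -36, -20), (198, -5, -36, -10), (202, -72, -59, 109)]
258 [(166, 11, -45, -44), (170, 11, -43, -43), (174, 12, -41, -45), (178, 9, -40, -40), (182, 10, -38, -41), (186, 7, -37, -36), (190, 4, -36, -30), (194, -1, -36, -22), (198, -7, -36, -11), (202, -77, -59, 109)]
```

View pics/d.png

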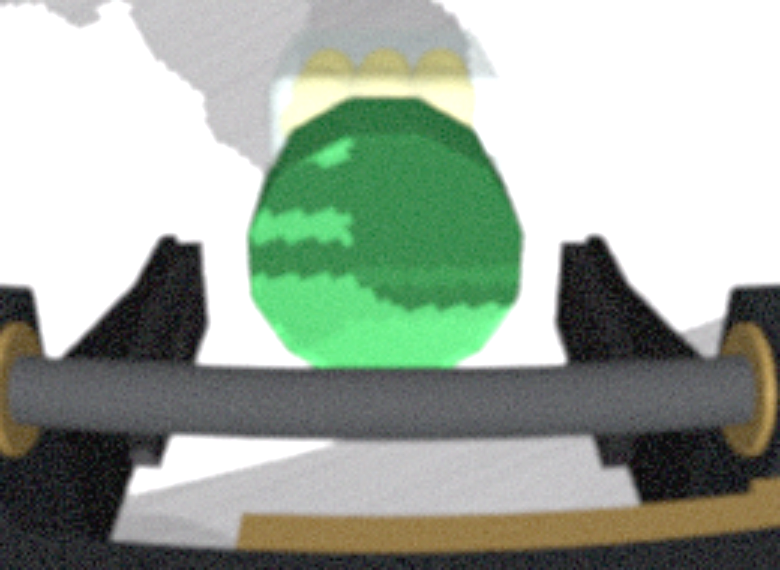

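The depth shows the fingertips end about 6 mm behind the reported TCP, not 19 mm ahead, so the first close happened above the lid without touching it. I'll go about 28 mm lower with the fingers open.

>>> drive_tool(steps=[0, 0, 0.0, 0, 0.087, 0, 0, 0.002, 0, 0.087, 0, 0, 0.01, 0, 0.087, 0, 0, 0.02, 0, 0.087, 0, 0, 0.028, 0, 0.087], grip_force=60)

```text
t: 5.55
ee_pos: [581.1, 267.1, 78.8]
ee_rot: [-0.001, 0.239, 0.971, -0.0]
contact_force: [-0.4, 0.4, 0.3]
gripper_width: 86.9
```

>>> drive_tool(steps=[0, 0, 0, 0, 0.087, 0, 0, 0, 0, 0.05, 0, 0, 0, 0, 0.05, 0, 0, 0, 0, 0.05, 0, 0, 0, 0, 0.05])

```text
t: 6.05
ee_pos: [582.0, 267.4, 80.8]
ee_rot: [0.0, 0.239, 0.971, 0.0]
contact_force: [0.3, 0.7, 0.7]
gripper_width: 63.0
```

```bash
python3 - <<'E'
from h import *
img,P=cloud('wrist'); p,R,s=pose(); print(p,s['gripper_width'],s['contact_force'])
cv2.imwrite('pics/e.png',cv2.convertScaleAbs(cv2.resize(img[150:340,130:390,::-1],None,fx=3,fy=3),alpha=1.7,beta=10))
E
```

```text
[581.95005033 267.39611855  80.74176128] 59.007032041369314 [0.66478538 2.04736905 1.28487939]
```

View pics/e.png

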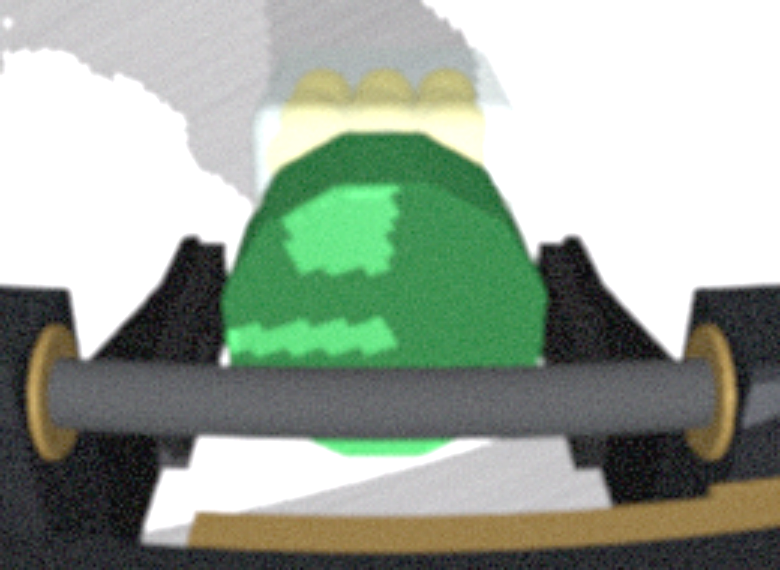

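The lid now sits between the pads at 59 mm. Next I'll finish closing and lift.

>>> drive_tool(steps=[0, 0, 0, 0, 0.05, 0, 0, 0, 0, 0.05, 0, 0, 0, 0, 0.05, 0, 0, 0, 0, 0.05, 0, 0, -0.003, 0, 0.05], grip_force=60)

```text
t: 6.6
ee_pos: [580.7, 266.9, 82.2]
ee_rot: [-0.001, 0.239, 0.971, -0.001]
contact_force: [0.0, 0.0, -4.9]
gripper_width: 57.6
```

>>> drive_tool(steps=[0, 0, -0.006, 0, 0.05, 0, 0, -0.018, 0, 0.05, 0, 0, -0.035, 0, 0.05, 0, 0, -0.055, 0, 0.05, 0, 0, -0.075, 0, 0.05])

```text
t: 7.1
ee_pos: [581.9, 267.3, 160.5]
ee_rot: [0.0, 0.239, 0.971, 0.0]
contact_force: [0.4, -0.4, -4.5]
gripper_width: 57.2
```

>>> drive_tool(steps=[0, 0, -0.02, 0, 0.05, 0, 0, -0.04, 0, 0.05, -0.006, -0.014, -0.05, 0, 0.05, -0.018, -0.042, -0.05, 0, 0.05, -0.033, -0.077, -0.05, 0, 0.05])

```text
t: 7.6
ee_pos: [575.2, 183.2, 209.7]
ee_rot: [0.001, 0.238, 0.971, 0.0]
contact_force: [0.8, -0.1, -5.1]
gripper_width: 57.7
```

>>> drive_tool(steps=[-0.016, -0.037, 0, 0, 0.05, -0.032, -0.074, 0, 0, 0.05, -0.048, -0.111, 0, 0, 0.05, -0.064, -0.148, 0, 0, 0.05, -0.076, -0.177, 0, 0, 0.05])

```text
t: 8.1
ee_pos: [559.5, -11.4, 209.1]
ee_rot: [0.0, 0.24, 0.971, -0.001]
contact_force: [0.2, -0.1, -4.4]
gripper_width: 57.3
```

>>> drive_tool(steps=[-0.008, -0.018, 0, 0, 0.05, -0.012, -0.026, 0, 0, 0.05, -0.014, -0.03, 0, 0, 0.05, -0.014, -0.03, 0, 0, 0.05, -0.014, -0.03, 0, 0, 0.05])

```text
t: 8.6
ee_pos: [558.8, -40.4, 208.4]
ee_rot: [-0.0, 0.239, 0.971, 0.0]
contact_force: [-0.8, 0.1, -5.1]
gripper_width: 57.5
```

```bash
cat > hold.py <<'E'
exec(open('jar.py').read())
from scipy.optimize import least_squares
def holder(img,P,name,Hc=np.array([495.5,-155])):
    h=hsv(img); d=P[...,:2]-Hc
    near=np.isfinite(P[...,0])&(np.hypot(d[...,0],d[...,1])<75)
    blue=near&(h[...,0]>105)&(h[...,0]<130)&(h[...,1]>100)
    B=P[blue]
    if len(B)<20: return
    r=cv2.minAreaRect(B[:,:2].astype(np.float32)); print(name,'blue',len(B),np.round(r[0],1),np.round(r[1],1),round(r[2],2),'ztop',np.percentile(B[:,2],97).round(1))
    W=B[(B[:,2]>7)&(B[:,2]<27)]
    f=lambda p:(lambda a:np.minimum(abs(np.abs(a).max(1)-33),abs(np.abs(a).max(1)-36)))((B2-p[:2])@np.array([[np.cos(p[2]),-np.sin(p[2])],[np.sin(p[2]),np.cos(p[2])]]))
    B2=W[:,:2]
    # flared + upright: model inner surface halfwidth by z
    z=B[:,2]; hw=np.where(z<28,33,33+(z-28)*7/8)
    def g(p):
        c,s=np.cos(p[2]),np.sin(p[2]); e=B[:,:2]-p[:2]; a=np.abs(np.stack([e[:,0]*c+e[:,1]*s,-e[:,0]*s+e[:,1]*c],1)).max(1)
        return a-hw
    q=least_squares(g,[r[0][0],r[0][1],np.radians(4)],loss='soft_l1',f_scale=1.5); print('  wallfit',q.x[:2].round(1),np.degrees(q.x[2]).round(2),q.cost/len(B))
    gr=near&(P[...,2]>1)&(P[...,2]<34)
    T=P[gr]; k=np.uint8(gr)
    n,l,st,ce=cv2.connectedComponentsWithStats(cv2.morphologyEx(k,cv2.MORPH_OPEN,np.ones((3,3))))
    T=P[(l==1+np.argmax(st[1:,4]))]
    r=cv2.minAreaRect(T[:,:2].astype(np.float32)); print('  plate',np.round(r[0],1),np.round(r[1],1),round(r[2],2))
holder(img,P,'wrist')
for n in ['top','scene']:
    i2,P2=cloud(n); holder(i2,P2,n)
E
python3 hold.py f_wrist
```

```text
t 8.65 pos [558.8 -40.3 208.3] psi 152.41 tz [-2.e-04  4.e-04 -1.e+00] [ 0.3  0.4 -5.3] 57.26001810738328 q [-0.21  0.07  1.71  0.    1.36 -1.3 ]
wrist blue 2708 [ 494.6 -142.3] [ 94.6 121.3] 3.85 ztop 321.4
  wallfit [ 495.3 -155.1] 3.89 46.64544958803826
  plate [ 495.6 -155.5] [77.7 76.9] 4.85
top blue 316 [ 494.  -155.5] [83.  86.1] 4.08 ztop 40.0
  wallfit [ 495.6 -157.4] 4.43 5.303048281139106
  plate [ 505.1 -158.9] [90.5 74.5] 0.03
scene blue 372 [ 516.6 -170.2] [114.3  60.1] 49.57 ztop 39.4
  wallfit [ 500.8 -154.1] 4.22 2.0997675424574185
  plate [ 547.6 -158.7] [ 42.6 122.5] 1.21
```

View pics/f_wrist.png

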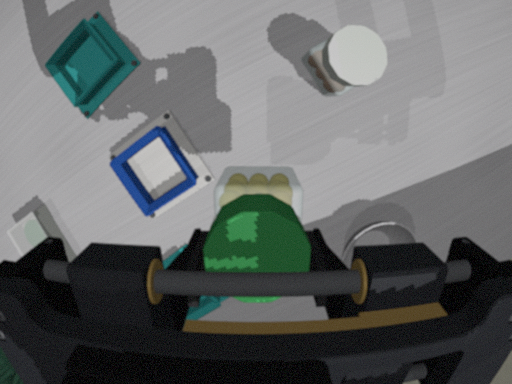

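The wrist view shows the blue holder at (160,168), unobstructed, and the jar held straight below the gripper (lid at (257,235), body corners (218,170)–(302,170)). I'll refine the holder fit and measure the jar in hand.

```bash
cat > rel.py <<'E'
from h import *
from scipy.optimize import least_squares
img,P=cloud('wrist'); p,R,s=pose(); h=hsv(img)
d=P[...,:2]-[495.5,-155]; near=np.isfinite(P[...,0])&(np.hypot(d[...,0],d[...,1])<75)&(P[...,2]<45)
B=P[near&(h[...,0]>105)&(h[...,0]<130)&(h[...,1]>100)]
T=B[B[:,2]>31]; r=cv2.minAreaRect(T[:,:2].astype(np.float32)); print('rim',np.round(r,2) if 0 else r,len(T),np.percentile(B[:,2],[3,50,97]))
z=B[:,2]
def g(q):
    c,s_=np.cos(q[2]),np.sin(q[2]); e=B[:,:2]-q[:2]; a=np.abs(np.stack([e[:,0]*c+e[:,1]*s_,-e[:,0]*s_+e[:,1]*c],1)).max(1)
    return a-np.where(z<28,33+q[3],33+q[3]+(z-28)*7/8)
q=least_squares(g,[495.5,-155,.07,0],loss='soft_l1',f_scale=1.5); print('wall',q.x[:2],np.degrees(q.x[2]),q.x[3],q.cost/len(B))
# plate
m=np.isfinite(P[...,0])&(np.hypot(d[...,0],d[...,1])<85)&(P[...,2]>-4)&(P[...,2]<10)&(h[...,2]>150)&(h[...,1]<40)
# jar in hand
d2=P[...,:2]-p[:2]; zz=P[...,2]
T=P[np.isfinite(zz)&(np.hypot(d2[...,0],d2[...,1])<40)&(h[...,0]>55)&(h[...,0]<90)&(h[...,1]>80)]
zt=np.median(T[:,2]); L=T[abs(T[:,2]-zt)<3]; Lt=(L-p)@R; print('lid top z tool',np.median(Lt[:,2]),'x,y range',np.percentile(Lt,[.5,99.5],axis=0))
u=cv2.minEnclosingCircle(Lt[:,:2].astype(np.float32)); print(u)
A=np.c_[Lt[:,:2],np.ones(len(Lt))]; print('lid plane slope',np.linalg.lstsq(A,Lt[:,2],rcond=None)[0])
J=P[np.isfinite(zz)&(np.hypot(d2[...,0],d2[...,1])<50)&(zz>zt-105)&(zz<zt-46)]
Jt=(J-p)@R; print(len(J))
def f(q):
    c,s_=np.cos(q[2]),np.sin(q[2]); e=Jt[:,:2]-q[:2]-np.outer(Jt[:,2],[q[3],0]); a=np.stack([e[:,0]*c+e[:,1]*s_,-e[:,0]*s_+e[:,1]*c],1)
    return np.abs(a).max(1)-30
q=least_squares(f,[0,0,0,0],loss='soft_l1',f_scale=1.5); print('jar tool xy',q.x[:2],'yaw in tool',np.degrees(q.x[2]),'slope',q.x[3],q.cost/len(J),np.percentile(Jt[:,2],[2,98]))
E
python3 rel.py
```

```text
rim ((494.9212341308594, -153.987548828125), (87.64437103271484, 85.63027954101562), 4.48481559753418) 1350 [10.37554358 32.1955124  37.11671432]
wall [ 495.24039941 -154.05058811] 4.262235364377384 0.5433610114164146 1.1302299206136204
lid top z tool -29.19952816587468 x,y range [[-26.0974132  -28.72476074 -31.0190551 ]
 [ 30.90627825  28.86186311 -26.69836695]]
((9.529707908630371, -1.276816487312317), 37.20217514038086)
lid plane slope [-3.43361552e-03  1.29494822e-02 -2.91397458e+01]
1713
jar tool xy [1.13478976 0.78430436] yaw in tool -0.16790670919551515 slope 0.006816123440541851 0.11876834978264332 [16.94755032 74.55322086]
```

>>> drive_tool(steps=[0.001, -0.019, 0, 0.14, 0.05, 0.001, -0.038, 0, 0.28, 0.05, 0.002, -0.057, 0, 0.42, 0.05, 0.002, -0.076, 0, 0.56, 0.05, 0.002, -0.095, 0, 0.7, 0.05])

```text
t: 9.3
ee_pos: [512.6, -124.6, 208.4]
ee_rot: [0.0, 0.559, 0.829, 0.0]
contact_force: [0.5, -0.3, -5.3]
gripper_width: 57.3
```

```bash
python3 jar.py g0
```

```text
t 9.35 pos [ 511.5 -127.2  208.3] psi 111.48 tz [-0.0012 -0.0023 -1.    ] [-1.1 -1.1 -4. ] 57.50375403640776 q [-0.39 -0.01  1.79 -0.    1.36 -0.77]
```

>>> drive_tool(steps=[-0.008, -0.01, 0, 0.12, 0.05, -0.016, -0.02, 0, 0.22, 0.05, -0.021, -0.026, 0, 0.29, 0.05, -0.0233, -0.029, 0, 0.314, 0.05, -0.0233, -0.029, 0, 0.314, 0.05])

```text
t: 9.85
ee_pos: [494.9, -157.1, 208.4]
ee_rot: [0.0, 0.68, 0.733, 0.0]
contact_force: [0.1, 0.1, -4.7]
gripper_width: 57.6
```

>>> drive_tool(steps=[0, 0, 0.01, 0, 0.05, 0, 0, 0.025, 0, 0.05, 0, 0, 0.045, 0, 0.05, 0, 0, 0.06, 0, 0.05, 0, 0, 0.065, 0, 0.05])

```text
t: 10.35
ee_pos: [493.1, -155.9, 140.0]
ee_rot: [-0.003, 0.68, 0.733, -0.001]
contact_force: [-0.0, 0.1, -4.6]
gripper_width: 57.9
```

>>> drive_tool(steps=[0, 0, 0, 0, 0.05, 0, 0, 0, 0, 0.05, 0, 0, 0, 0, 0.05, 0, 0, 0, 0, 0.05, 0, 0, 0, 0, 0.05])

```text
t: 10.85
ee_pos: [495.3, -157.3, 144.0]
ee_rot: [0.001, 0.68, 0.733, 0.0]
contact_force: [-0.2, 0.1, -3.9]
gripper_width: 57.6
```

```bash
python3 jar.py g1; python3 rel.py; python3 -c "
from h import *
p,d=vision.capture('scene');cv2.imwrite('pics/g_scene.png',cv2.resize(p[60:280,130:400,::-1],None,fx=2.7,fy=2.7))"
```

```text
t 10.9 pos [ 495.1 -157.2  143.8] psi 94.24 tz [ 8.e-04 -4.e-04 -1.e+00] [ 0.6 -0.7 -5.9] 57.892186890155884 q [-0.46  0.03  1.87  0.    1.23 -0.53]
rim ((493.43597412109375, -133.24803161621094), (84.96504974365234, 44.032474517822266), 5.737616539001465) 1066 [27.57668091 34.41204494 37.11107345]
wall [ 495.21512819 -154.48283254] 4.085414167710061 0.07620440733267404 0.6178992756171653
lid top z tool -29.253581202504627 x,y range [[-25.75793107 -28.80278674 -30.99264648]
 [ 30.66741086  28.85083086 -26.77304256]]
((8.656603813171387, -0.5411575436592102), 36.424808502197266)
lid plane slope [-4.34949667e-03  1.23860719e-02 -2.91803263e+01]
1731
jar tool xy [0.68849409 1.57348336] yaw in tool 0.2061345698293571 slope 0.007352970875941226 0.13574094655815036 [16.87401616 74.24420178]
```

View pics/g1.png

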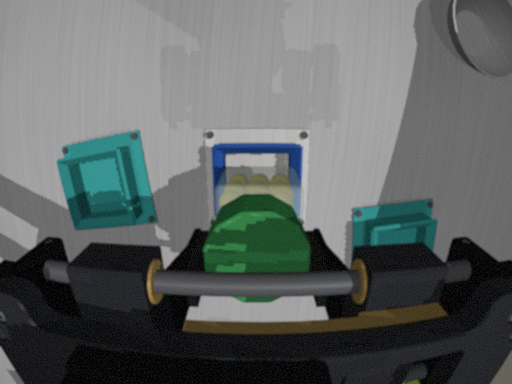

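View pics/g_scene.png

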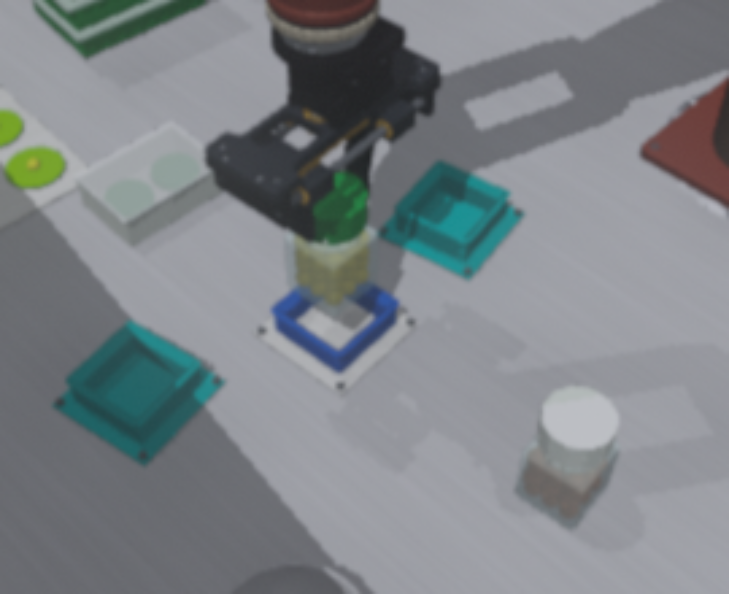

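The scene view shows the jar hovering above the blue holder, aligned with it. The wrist fit says about 1 mm of correction. Descending.

>>> drive_tool(steps=[0.001, -0.001, 0.01, 0, 0.05, 0.001, -0.001, 0.02, 0, 0.05, 0.001, -0.001, 0.03, 0, 0.05, 0.001, -0.001, 0.036, 0, 0.05, 0.001, -0.001, 0.04, 0, 0.05])

```text
t: 11.5
ee_pos: [493.2, -155.9, 102.0]
ee_rot: [-0.001, 0.68, 0.733, -0.0]
contact_force: [-0.5, 0.1, -5.7]
gripper_width: 57.5
```

>>> drive_tool(steps=[0, 0, 0.003, 0, 0.05, 0, 0, 0.006, 0, 0.05, 0, 0, 0.009, 0, 0.05, 0, 0, 0.012, 0, 0.05, 0, 0, 0.014, 0, 0.05])

```text
t: 12.0
ee_pos: [493.8, -156.2, 89.2]
ee_rot: [0.0, 0.68, 0.733, -0.0]
contact_force: [-0.0, -0.1, -5.3]
gripper_width: 57.3
```

Inside the walls with no side force. Going on slowly to the floor.

>>> drive_tool(steps=[0, 0, 0.002, 0, 0.05, 0, 0, 0.003, 0, 0.05, 0, 0, 0.004, 0, 0.05, 0, 0, 0.005, 0, 0.05, 0, 0, 0.0055, 0, 0.05])

```text
t: 12.5
ee_pos: [494.6, -156.6, 84.8]
ee_rot: [0.001, 0.68, 0.733, 0.0]
contact_force: [-0.7, 0.0, 2.3]
gripper_width: 57.5
```

>>> drive_tool(steps=[0, 0, 0.0005, 0, 0.05, 0, 0, 0.0005, 0, 0.05, 0, 0, 0.0005, 0, 0.05, 0, 0, 0.0005, 0, 0.05, 0, 0, 0.0005, 0, 0.05])

```text
t: 13.0
ee_pos: [495.0, -156.6, 84.6]
ee_rot: [0.001, 0.68, 0.733, 0.0]
contact_force: [-0.2, -0.2, 5.7]
gripper_width: 57.5
```

```bash
python3 jar.py h1; python3 -c "
from h import *
p,d=vision.capture('scene');cv2.imwrite('pics/h_scene.png',cv2.resize(p[100:240,190:330,::-1],None,fx=4,fy=4))"
```

```text
t 13.05 pos [ 495.  -156.6   84.5] psi 94.24 tz [ 0.0026 -0.0011 -1.    ] [0.9 0.9 6. ] 57.364686009377245 q [-0.46  0.1   1.92  0.    1.11 -0.53]
```

View pics/h1.png

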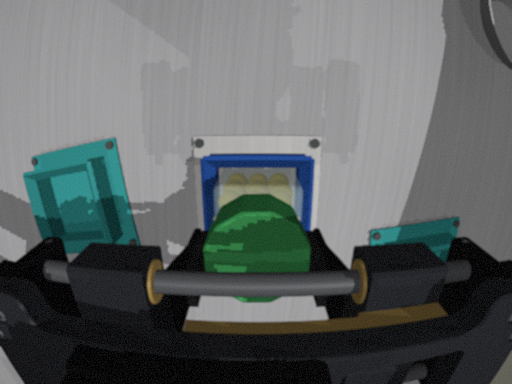

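View pics/h_scene.png

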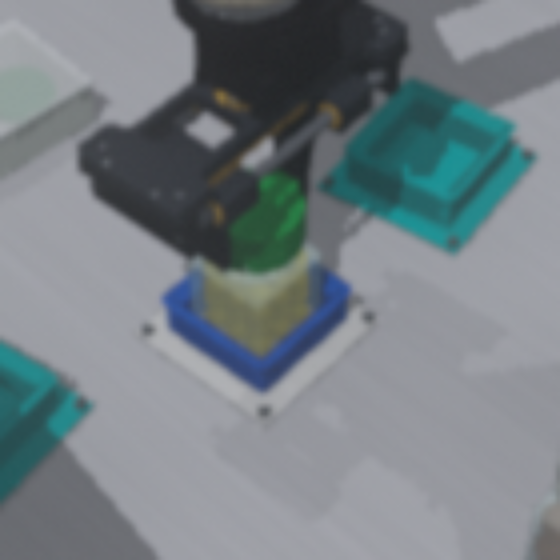

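The jar is seated: z is +4 mm against the pick, and there is a light 6 N push. Now unscrewing anticlockwise (negative spin about the downward tool z).

>>> drive_tool(steps=[0, 0, 0, -0.05, 0.05, 0, 0, 0, -0.11, 0.05, 0, 0, -0.0001, -0.18, 0.05, 0, 0, -0.0003, -0.26, 0.05, 0, 0, -0.0005, -0.34, 0.05], grip_force=60)

```text
t: 13.6
ee_pos: [495.2, -157.4, 84.8]
ee_rot: [0.002, 0.546, 0.838, -0.0]
contact_force: [2.8, -3.0, 1.1]
gripper_width: 57.4
```

```bash
python3 jar.py i1; python3 -c "
from h import *
print(pose()[2]['wrist_torque'])"
```

```text
t 13.65 pos [ 495.1 -157.5   84.8] psi 114.1 tz [ 0.0031 -0.0024 -1.    ] [ 0.2 -2.2  4.3] 57.546272630982294 q [-0.46  0.1   1.92 -0.    1.11 -0.88]
[-0.61716268 -0.10489742  0.10382668]
```

View pics/i1.png

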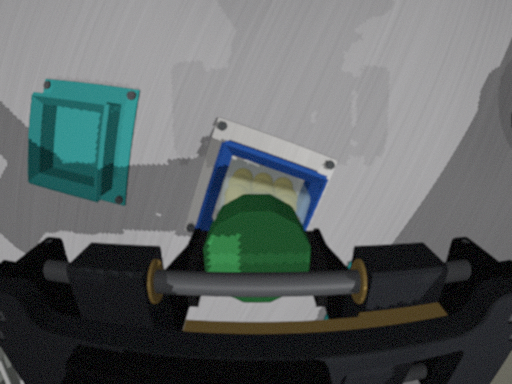

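The fingers hold the lid. The sweets and jar stay roughly with the holder, turned in the image. Continuing.

>>> drive_tool(steps=[0, 0, -0.0002, -0.08, 0.05, 0, 0, -0.0004, -0.16, 0.05, 0, 0, -0.0006, -0.24, 0.05, 0, 0, -0.0008, -0.32, 0.05, 0, 0, -0.001, -0.4, 0.05])

```text
t: 14.15
ee_pos: [495.6, -156.9, 85.8]
ee_rot: [0.002, 0.369, 0.929, 0.0]
contact_force: [3.6, -1.4, 2.3]
gripper_width: 57.8
```

>>> drive_tool(steps=[0, 0, -0.0002, -0.08, 0.05, 0, 0, -0.0004, -0.16, 0.05, 0, 0, -0.0006, -0.24, 0.05, 0, 0, -0.0008, -0.32, 0.05, 0, 0, -0.001, -0.4, 0.05])

```text
t: 14.65
ee_pos: [495.0, -156.3, 86.4]
ee_rot: [0.001, 0.177, 0.984, -0.0]
contact_force: [2.9, 0.9, 0.5]
gripper_width: 57.5
```

```bash
python3 jar.py i2; python3 rel.py|tail -4
```

```text
t 14.7 pos [ 494.8 -156.3   86.3] psi 159.88 tz [ 2.3e-03 -3.0e-04 -1.0e+00] [2.3 0.7 1.4] 57.63937313631894 q [-0.46  0.1   1.92  0.    1.12 -1.68]
((8.057021141052246, -0.19443118572235107), 36.19364547729492)
lid plane slope [-1.61745618e-03  1.19730072e-02 -2.91814574e+01]
4335
jar tool xy [-5.09500054  1.83040815] yaw in tool -32.123125763401184 slope 0.2203863363428944 4.05428042864788 [16.93546411 70.07499592]
```

View pics/i2.png

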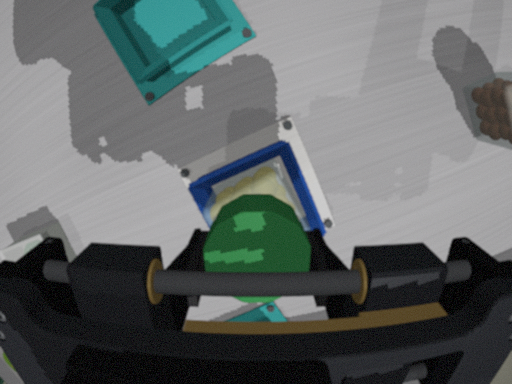

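The jar stays with the holder while the lid has turned about 60° relative to it. Last stretch to about 80°.

>>> drive_tool(steps=[0, 0, -0.0002, -0.08, 0.05, 0, 0, -0.0004, -0.16, 0.05, 0, 0, -0.0006, -0.24, 0.05, 0, 0, -0.0009, -0.31, 0.05, 0, 0, -0.001, -0.34, 0.05])

```text
t: 15.25
ee_pos: [494.2, -156.2, 86.9]
ee_rot: [0.0, 0.009, 1.0, -0.0]
contact_force: [3.0, 1.1, 0.1]
gripper_width: 57.6
```

>>> drive_tool(steps=[0, 0, 0, 0, 0.05, 0, 0, 0, 0, 0.05, 0, 0, 0, 0, 0.05, 0, 0, 0, 0, 0.05, 0, 0, 0, 0, 0.05])

```text
t: 15.75
ee_pos: [494.0, -156.2, 87.0]
ee_rot: [0.0, 0.009, 1.0, -0.0]
contact_force: [3.9, 0.9, 0.4]
gripper_width: 57.3
```

```bash
python3 jar.py i3; python3 -c "
from h import *
print(pose()[2]['wrist_torque'])
img,P=cloud('wrist');cv2.imwrite('pics/i3z.png',cv2.convertScaleAbs(cv2.resize(img[100:310,150:370,::-1],None,fx=2.8,fy=2.8),alpha=1.7,beta=10))"
```

```text
t 15.8 pos [ 494.  -156.2   86.9] psi 179.01 tz [ 3.e-04 -1.e-04 -1.e+00] [ 3.9  0.8 -0.1] 57.51252558205476 q [-0.46  0.1   1.92  0.    1.12 -2.01]
[ 0.11364759 -0.56551661 -0.0117409 ]
```

View pics/i3z.png

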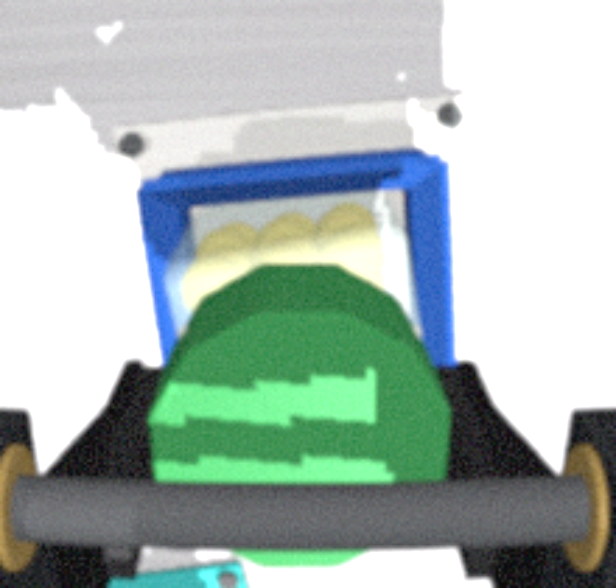

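The lid is at roughly 80° relative to the jar. Lifting gently first.

>>> drive_tool(steps=[0, 0, -0.001, 0, 0.05, 0, 0, -0.002, 0, 0.05, 0, 0, -0.003, 0, 0.05, 0, 0, -0.004, 0, 0.05, 0, 0, -0.005, 0, 0.05])

```text
t: 16.35
ee_pos: [493.5, -156.0, 91.7]
ee_rot: [-0.0, 0.008, 1.0, 0.0]
contact_force: [0.8, 0.7, -1.6]
gripper_width: 57.4
```

>>> drive_tool(steps=[0, 0, -0.002, 0, 0.05, 0, 0, -0.004, 0, 0.05, 0, 0, -0.006, 0, 0.05, 0, 0, -0.009, 0, 0.05, 0, 0, -0.012, 0, 0.05])

```text
t: 16.85
ee_pos: [493.6, -156.2, 104.1]
ee_rot: [-0.0, 0.008, 1.0, -0.0]
contact_force: [-0.0, -0.0, -1.0]
gripper_width: 57.5
```

```bash
python3 jar.py k1;python3 -c "
from h import *
p,d=vision.capture('scene');cv2.imwrite('pics/k_scene.png',cv2.resize(p[90:220,190:330,::-1],None,fx=4,fy=4))"
```

```text
t 16.9 pos [ 494.  -156.3  104.7] psi 179.04 tz [ 3.e-04 -4.e-04 -1.e+00] [ 0.3  0.7 -1.1] 57.79521639613523 q [-0.46  0.08  1.91 -0.    1.16 -2.01]
```

View pics/k_scene.png

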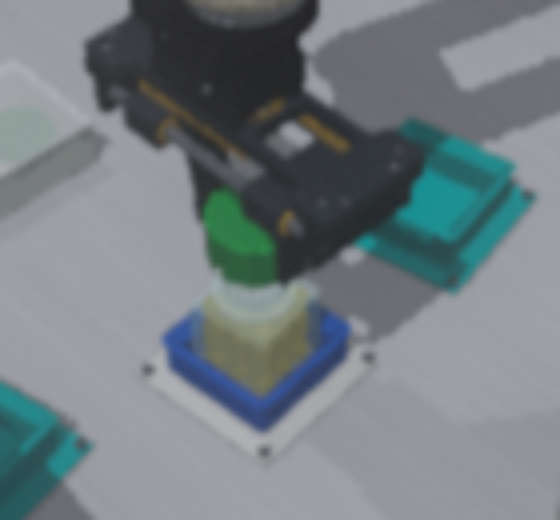

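The jar stays seated in the blue holder and the lid is rising off the neck. Lifting the remaining ~27 mm.

>>> drive_tool(steps=[0, 0, -0.004, 0, 0.05, 0, 0, -0.01, 0, 0.05, 0, 0, -0.017, 0, 0.05, 0, 0, -0.023, 0, 0.05, 0, 0, -0.027, 0, 0.05])

```text
t: 17.45
ee_pos: [494.2, -156.4, 131.9]
ee_rot: [0.001, 0.008, 1.0, -0.0]
contact_force: [-0.1, -0.6, -0.6]
gripper_width: 57.9
```

>>> drive_tool(steps=[0, 0, 0, 0, 0.05, 0, 0, 0, 0, 0.05, 0, 0, 0, 0, 0.05, 0, 0, 0, 0, 0.05, 0, 0, 0, 0, 0.05])

```text
t: 17.95
ee_pos: [493.6, -156.1, 130.6]
ee_rot: [-0.0, 0.008, 1.0, 0.0]
contact_force: [-0.1, 0.2, -0.1]
gripper_width: 57.4
```

```bash
python3 jar.py l1;python3 rel.py | grep -v rim;python3 -c "
from h import *
p,P=cloud('scene');cv2.imwrite('pics/l_scene.png',cv2.resize(p[70:220,190:330,::-1],None,fx=4,fy=4))
d=P[...,:2]-[495,-155]; m=np.isfinite(P[...,0])&(np.hypot(d[...,0],d[...,1])<45)&(P[...,2]>42)&(P[...,2]<125)
Q=P[m]; print(len(Q))
for a in range(42,122,6):
  q=Q[(Q[:,2]>=a)&(Q[:,2]<a+6)]
  if len(q)>3: print(a,len(q),q[:,:2].min(0).round(),q[:,:2].max(0).round())
"
```

```text
t 18.0 pos [ 493.7 -156.1  130.6] psi 179.04 tz [-3.e-04  1.e-04 -1.e+00] [ 0.2 -0.1 -0.8] 57.99876814546151 q [-0.46  0.04  1.89 -0.    1.21 -2.01]
wall [ 494.5311378  -155.10454808] 4.100208924923682 -0.04944307379902137 0.7768871314887269
lid top z tool -29.154466125565392 x,y range [[-26.03218785 -28.77848718 -30.8108734 ]
 [ 30.9669574   28.81364363 -26.6273138 ]]
((7.651143550872803, -0.21024590730667114), 35.35249710083008)
lid plane slope [-4.47680731e-03  1.22402137e-02 -2.90873870e+01]
2018
jar tool xy [-24.34374204  -1.91539395] yaw in tool -13.254188331021586 slope 0.29469079114593494 2.8242021075243544 [36.49177958 73.50977156]
728
42 52 [ 467. -181.] [ 530. -122.]
48 50 [ 467. -175.] [ 529. -122.]
54 56 [ 467. -179.] [ 529. -122.]
60 51 [ 466. -178.] [ 529. -122.]
66 146 [ 465. -182.] [ 529. -122.]
72 103 [ 469. -181.] [ 525. -127.]
78 61 [ 474. -173.] [ 523. -130.]
84 29 [ 474. -174.] [ 516. -136.]
90 46 [ 475. -178.] [ 517. -130.]
96 47 [ 475. -174.] [ 519. -130.]
102 42 [ 482. -165.] [ 517. -135.]
108 42 [ 489. -165.] [ 515. -136.]
```

View pics/l_scene.png

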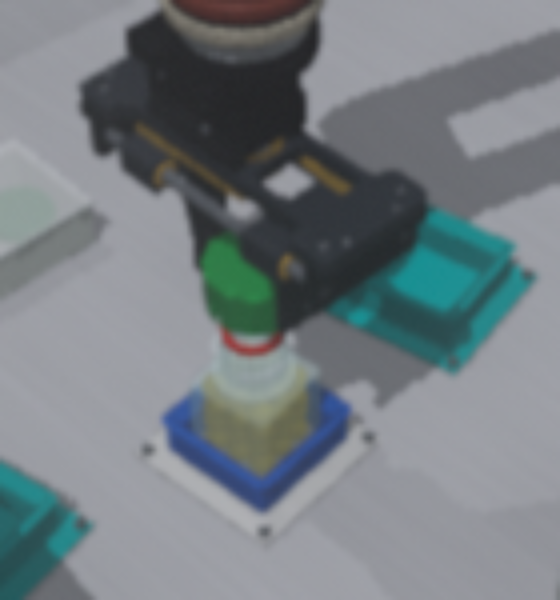

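View pics/l1.png

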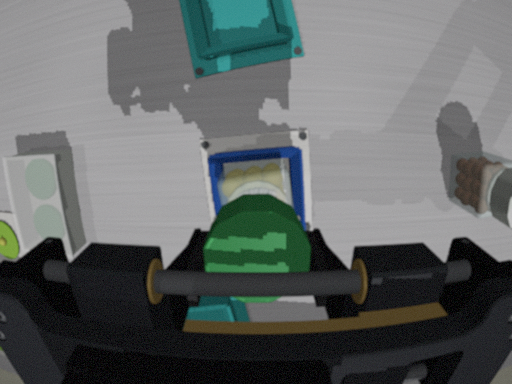

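The scene view shows the jar seated in the blue holder, its neck and red seal bare, and the lid level above it. The force is steady at the lid's own weight. Handing in.

```bash
python3 -c "
from workcell import workorder
print(workorder.sign_off())"
```

```text
the job is handed in; nothing more can be done
None
```

I set the green-lidded jar down in the blue holder and unscrewed its lid anticlockwise. I then lifted the lid straight up and handed the job in at about 18 s with the lid still held. `sign_off` reported no verdict.

**Last checks**
- **Lid:** it is held at 57–58 mm finger opening with about 60 N commanded. It is level, with its lower edge about 29 mm above the jar rim. The wrist force is roughly the lid's own weight.
- **Jar:** the scene picture shows it seated in the holder, with its neck and red seal bare. When it went in, the tool stood 4 mm higher than at the pick, which matches the holder floor.
- **Turn:** the gripper turned about 85°, which I estimate put the lid at about 80° relative to the jar.
- **Bystanders:** I did not touch the white jar, the bowl, the tub or the turquoise look-alikes. The last pictures showed nothing out of place.

**What disagreed or failed**
- **Fingertip position:** the depth pictures showed the fingertips about 6 mm behind the reported TCP, not 19 mm ahead as stated. My first close therefore shut above the lid without touching it, and I redid the grasp about 25 mm lower.
- **Jar position and turn:** the last square fit of the jar body in the wrist camera was unusable, because part of it was hidden. The jar's final position and turn angle rest on the scene view, the forces and the earlier fits.
- **Holder position:** the cameras disagreed by 2–3 mm on where the holder is.

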